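# Turn the eccentric cam to its low point and dock the ink reservoir carriage

### The job

Dock the ink reservoir. First push the cam's lever round by its black post until the lever points straight forward, away from the carriage, so that the low side of the cam faces the carriage's nose; only then push the carriage forward by its rear wall until it is fully home against the bumpers. Nothing needs to be gripped: do not touch or lift the reservoir, keep it standing in the carriage, and leave the bottle, the jug and the screw cap alone.

Things in the scene. Friction and masses are not known exactly. Their poses are not given: they have to be found in the camera images.
- dock: Fixed docking fixture: dark steel plate 345 x 170 mm, 12 mm thick, on the table. Origin near its centre at table height. Its +x is FORWARD, the way the carriage slides home (roughly to the robot's left); +y is left of that, z up. The cam's pivot is at x = 90, y = 0 mm; the carriage runs along y = 0. Two rubber bumpers, 22 mm wide, up to z = 34 mm, at x = 40 to 50, y = +-40 mm.
- carriage (a joint): How far the carriage has slid forward, m: 0 = all the way back, 0.060 = fully home against the bumpers; starts at 0 to 0.015. About 3 N plus inertia moves it; it stays where left. With the cam turned as at the start, its nose meets the cam's rim at 0.042 to 0.053; it goes home only with the cam at its low point.
- push_face (a point): Middle of the rear face of the carriage's rear wall, the face to push forward, 50 mm above the table. The carriage is an open aluminium tray 130 mm long, 100 wide. The rear wall is 100 mm wide, 8 thick, from z = 18 to 70 mm; the other rims reach z = 36 mm. Nothing stands behind it. A steel nose (20 mm wide, z = 18 to 34 mm) sticks out 35 mm from its front towards the cam.
- cam (a joint): Angle of the cam, rad: 0 = low point towards the carriage, lever pointing straight forward (dock +x); positive = lever turned to the left (anticlockwise from above). Starts at 1.2 to 2.2, so the lever is to be pushed clockwise. Range -0.7 to 2.5, no stop or click at 0. Stiff (about 0.2 N m, 3 N at the post), it stays where left.
- cam_pivot (a point): On the vertical axis of the cam, 44 mm above the table, at the top of its hub. The cam is a round steel disc of radius 26 mm, 16 to 32 mm above the table, whose centre lies 12 mm off the axis, on the lever's side.
- cam_post (a point): Middle of the upright black plastic post at the lever's end: radius 9 mm, from 40 to 80 mm above the table, its axis 65 mm from the cam's axis; this point is 60 mm above the table. The steel lever under it is 16 mm wide, 32 to 40 mm above the table. The direction from cam_pivot to this point is the lever's direction.
- reservoir: Loose sealed white plastic reservoir, 80 mm (fore and aft) x 70 x 54 mm high with two caps on top, 67 mm in all, 0.4 kg or so, standing freely in the carriage tray (tray floor 24 mm above the table, its top 91 mm above the table). Origin at the centre of its underside. Not to be touched.
- wash_bottle: White plastic bottle, diameter 56 mm, 150 mm high, standing on the table to the right of the dock (dock -y side, 14 to 17 cm from its midline). Origin at the centre of its underside. Leave alone.
- jug: Steel mug, diameter 84 mm, 90 mm high with a handle, standing on the table beyond the forward end of the dock, 25 to 29 cm from its origin. Origin at the centre of its underside. Leave alone.
- screw_cap: White plastic cap lying on the table, diameter 42 mm, 16 mm high, to the right of the dock, 12 to 15 cm from its midline. Origin at the centre of its underside. Leave alone.

How it is judged:
By the outcome, as a careful person would: the job done as asked, in the order asked, and still so for the second after the job is handed in, with the robot touching nothing.
It also fails if it takes over 54 s, if anything falls off the work surface, if the arm or the gripper's body presses on something with over 40 N, if the wrist force passes 120 N, or if a joint passes its speed limit or range.

### The arm

A 7-joint arm with a two-finger parallel gripper is mounted at the origin on the work surface. World frame = base frame: x ahead of the robot, y to its left, z up, the work surface at z = 0. Lengths are in mm, angles in rad, forces in N, time in s.
With the tool pointing down it reaches from about 425 to 1025 mm from the base axis. Payload 9.4 kg.
Tool frame: the origin (TCP) lies at the very end of the fingers, on their centre line; the grasp point (between the pads) lies 19 mm behind it; z points along the fingers, y is the line along which they close (so a half turn about z gives the same grasp; the last joint's range is limited). The gripper opens to 93 mm and grips with 3 to 60 N. Pads are 15 mm wide; open, the fingers measure 128 mm over their backs; the gripper's body (75 mm by 188 mm) begins 65 mm behind the grasp point.
Start: joints at [1.029, 0.599, -0.003, 1.599, 0.002, 0.943, -0.08], TCP at [324.967, -648.09, 218.618] pointing down, gripper open.
Joint ranges: [-2.57, 2.57], [-0.35, 1.97], [-1.29, 1.29], [0.11, 2.56], [-1.05, 4.19], [0.11, 1.86], [-2.63, 2.63]. Speed limits (rad/s): [2.22, 2.22, 3.01, 3.01, 3.14, 3.14, 3.14].

### API

Orientations are given as a rotation vector (axis times angle).
In Python, from workcell import env gives the robot as it stands. Calls block until the motion is done:
- env.move_pose(position, orientation): joint-space move of the TCP to a pose.
- env.move_straight(position, rotation=None, vel=150, force_limit=None): straight line of the TCP; rotation=None keeps the orientation; vel is the mean speed in mm/s. With force_limit (N) it stops when the force on the tool has changed by that much, and returns True; else False.
- env.set_joints(angles): joint-space move.
- env.command_gripper(opening, strength=None): opening from 0.0 (shut) to 1.0 (fully open); strength is the grip in N (None keeps the last); returns when the fingers have stopped.
- env.dwell(seconds).
- env.ik(position, orientation): joint angles nearest the present ones, or None.
- env.capture(name): name is "scene" or "top" or "wrist"; returns the picture (420x560x3 uint8, red, green, blue); there is no depth.
- env.calibration(name): a dict with "K" (3x3 intrinsics, pixels), "position" and "rotation" of the camera in the world; the wrist camera has in their place "mount" (4x4, takes a point from camera to tool coordinates, whose origin is the TCP and whose axes are the flange's). Camera axes: x right, y down, z forward; pixel columns grow to the right and rows downward; lengths in mm; the calibration is good to about 2 mm. A picture is of the moment at which its call begins: read the wrist's pose just before it. calibration takes no time and is no camera call.
A pose or a line that the arm cannot do raises env.Unreachable and nothing moves.
- env.sign_off(): hands the job in; it is judged then, once.
Trained networks look in the newest picture that a camera, given by its name, has taken for a name from the list of things; names that differ only in an ending like _2 or _b are one class to them, and where a whole thing is asked for, a point or a joint stands for the part that bears it (a point fixed in the world has none). Each returns a list of dicts, best first, with "confidence" (0 to 1); they miss things now and then, are a little off and sometimes report something else, mostly with a low value. They report only what shows in the picture. A call takes as long as a camera call.
- env.cut_out(camera, thing): "region" (420x560 bool, what is visible of it).
- env.spot_point(camera, thing): "point" ([x, y, z] in mm, in the coordinates of the camera as it stood for that picture, good to about 4 mm: a listed point, or the origin of a listed thing).
Readings, each from a call of its own:
- env.current_time_s(): time.
- env.current_joints(): joint angles.
- env.current_qd(): joint speeds.
- env.current_joint_torque(): joint torques, N m.
- env.current_eef_pos(): TCP position.
- env.current_eef_rot(): TCP orientation.
- env.current_ft_force(): force on the tool from outside, world axes, zero at the start.
- env.current_wrist_torque(): the same for the moment, N m.
- env.current_width(): opening from 0.0 (shut) to 1.0 (fully open).
- env.current_grasp_force(): force on a finger pad.
Only numpy, scipy, OpenCV 4.12 (cv2) and the standard library are available. Lean on these libraries where they do the work, as an engineer would, in place of code of your own. Each camera call takes 0.05 s, during which the arm holds its last target. There are 200 camera calls.

## Working session

There is one attempt and no reset: what is moved stays moved. The work goes in short steps, each a Python script; the robot and the scene stay as the last script left them, time stands still between calls to the robot, and variables do not carry over. Pictures are saved under pics/ and viewed, at most 10 in all, crops included, and the job is handed in when it is done.

```bash
mkdir -p pics; cat > h.py <<'E'
from workcell import env
import numpy as np, cv2
from scipy.spatial.transform import Rotation as R
def cam(n):
    c=env.calibration(n)
    if n!="wrist": return np.array(c["K"]),np.array(c["rotation"]),np.array(c["position"])
    T=np.array(c["mount"]); r=R.from_rotvec(env.current_eef_rot()).as_matrix(); p=np.array(env.current_eef_pos())
    return np.array(c["K"]), r@T[:3,:3], r@T[:3,3]+p
def shot(n,name=None):
    C=cam(n); im=env.capture(n)
    if name: cv2.imwrite(f"pics/{name}.png",im[:,:,::-1])
    return C
def spot(n,C,t):
    r=env.spot_point(n,t)
    return [((C[1]@np.array(d["point"])+C[2]).round(1),round(d["confidence"],2)) for d in r[:2]]
E
python3 - <<'E'
from h import *
for n in ("scene","top"):
    C=shot(n,n+"0"); print(n,C[2].round(),C[0][0,0])
    for t in ("dock","push_face","cam_pivot","cam_post","reservoir","wash_bottle","jug","screw_cap"): print(t,spot(n,C,t))
print(env.current_time_s(),env.current_eef_rot())
a=cv2.imread("pics/scene0.png");b=cv2.imread("pics/top0.png");cv2.imwrite("pics/both0.png",cv2.resize(np.vstack([a,b]),None,fx=.71,fy=.71))
E
```

```text
scene [1377.  -13.  589.] 468.90782525339796
dock [(array([2199.6,  809.7, 1412.2]), 0.81)]
push_face [(array([2461.6, 1071.7, 1674.3]), 0.55)]
cam_pivot [(array([2088.3,  698.4, 1300.9]), 0.83)]
cam_post [(array([2228.3,  838.4, 1441. ]), 0.96), (array([2090.1,  700.2, 1302.7]), 0.74)]
reservoir [(array([2339.3,  949.4, 1552. ]), 0.75)]
wash_bottle [(array([2084.3,  694.4, 1296.9]), 0.74)]
jug [(array([1866. ,  476.2, 1078.7]), 0.57)]
screw_cap [(array([1927.2,  537.3, 1139.9]), 0.7)]
top [ 516.   69. 1005.] 424.7384869098089
dock [(array([441.4,  -6.1, 929.8]), 0.97)]
push_face [(array([ 174. , -273.5,  662.4]), 0.94)]
cam_pivot [(array([ 626. ,  178.5, 1114.4]), 0.66)]
cam_post [(array([ 735. ,  287.5, 1223.4]), 0.58)]
reservoir [(array([ 292.1, -155.4,  780.5]), 0.65)]
wash_bottle [(array([-138.4, -585.9,  350. ]), 0.91)]
jug [(array([1073.5,  626.1, 1561.9]), 0.89), (array([ 629.4,  181.9, 1117.8]), 0.4)]
screw_cap [(array([ 239.5, -208. ,  727.9]), 0.76)]
0.9 [ 3.05704124e+00  7.23660652e-01 -7.20841274e-05]
```

View pics/top0.png

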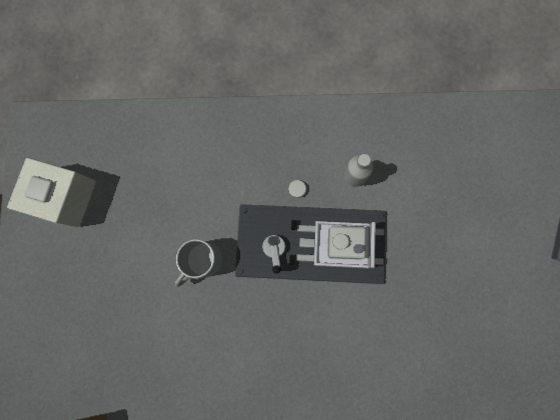

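View pics/scene0.png

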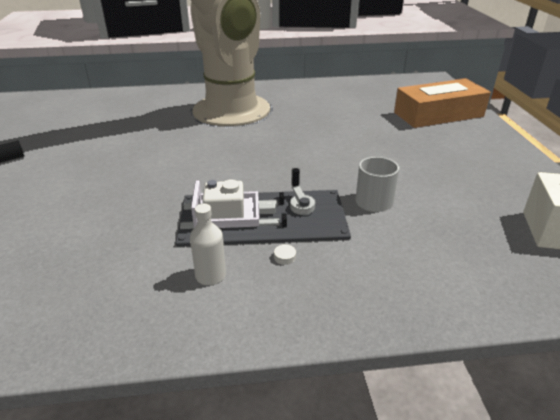

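The top view shows the carriage at about (345,243), the cam hub at (274,245) and its post at (276,268), with the jug left at (195,258). Forward is image-left, i.e. world +y. The positions came out wrong because the camera rotation is a rotation vector, so I'm fixing the helper.

```bash
sed -i 's/return np.array(c\["K"\]),np.array(c\["rotation"\])/return np.array(c["K"]),(R.from_rotvec(c["rotation"]).as_matrix() if np.size(c["rotation"])==3 else np.array(c["rotation"]))/' h.py
python3 - <<'E'
from h import *
for n in ("scene","top"):
    C=shot(n)
    for t in ("dock","push_face","cam_pivot","cam_post","reservoir","wash_bottle","jug","screw_cap"): print(n,t,spot(n,C,t))
c=env.calibration("wrist");print(c["mount"],c["K"])
E
```

```text
scene dock [(array([5.801e+02, 4.220e+01, 2.000e-01]), 0.66)]
scene push_face [(array([575. , -92.4,  51.3]), 0.66)]
scene cam_pivot [(array([582.9, 131.4,  41.6]), 0.96)]
scene cam_post [(array([518.5, 124.9,  60.8]), 0.59)]
scene reservoir [(array([578.1, -35.4,  18.6]), 0.91)]
scene wash_bottle [(array([740.5, -65.4,   1.6]), 0.8)]
scene jug [(array([544.2, 301.8,   0.8]), 0.94)]
scene screw_cap [(array([705.9,  77.2,   2.8]), 0.65)]
top dock [(array([582.3,  42.7,   0.7]), 0.94)]
top push_face [(array([570.7, -89.6,  45.7]), 0.6)]
top cam_pivot [(array([584.6, 135.3,  45.1]), 0.62), (array([570.4, -91.7,  48.5]), 0.51)]
top cam_post [(array([518.8, 122.7,  57.2]), 0.74)]
top reservoir [(array([575.9, -32.6,  24.8]), 0.63)]
top wash_bottle [(array([739.3, -65.8,   5.4]), 0.96)]
top jug [(array([542.5, 295.6,   1.3]), 0.64)]
top screw_cap [(array([703.4,  73.8,   0. ]), 0.52)]
[[ 4.77110861e-04 -9.57583777e-01 -2.88154616e-01  8.07962498e+01]
 [ 9.99999413e-01  7.37053542e-04 -7.93601494e-04 -7.07947646e-01]
 [ 9.72325296e-04 -2.88154068e-01  9.57583567e-01 -1.66967868e+02]
 [ 0.00000000e+00  0.00000000e+00  0.00000000e+00  1.00000000e+00]] [[374.74846367   0.         278.99865708]
 [  0.         374.74846367 212.4464128 ]
 [  0.           0.           1.        ]]
```

```bash
cat >> h.py <<'E'
def down(psi): return (R.from_euler("z",psi)*R.from_euler("x",np.pi)).as_rotvec()
E
python3 - <<'E'
from h import *
env.command_gripper(0.3)
env.move_pose([618,60,240],down(0.0))
C=shot("wrist","w1")
for t in ("dock","push_face","cam_pivot","cam_post","reservoir","jug"): print(t,spot("wrist",C,t))
r=env.cut_out("wrist","dock")
K,Rm,p=C
if r:
    m=r[0]["region"].astype(np.uint8); v,u=np.nonzero(m)
    d=(Rm@np.linalg.inv(K)@np.vstack([u,v,np.ones(len(u))])); s=(12-p[2])/d[2]
    P=(p[:2,None]+d[:2]*s).T.astype(np.float32)
    print("rect",cv2.minAreaRect(P),r[0]["confidence"])
print(env.current_time_s(),env.current_width(),env.current_joints())
# reach check along arc
o=np.array([583.5,133]);y=1.53
for th in np.linspace(1.75,-.1,6):
    a=y+th; q=env.ik([*(o+65*np.array([np.cos(a),np.sin(a)])),52],down(a-np.pi)); print(round(th,2),None if q is None else np.round(q,2))
E
```

```text
dock [(array([582.8,  42.5,  -3. ]), 0.87)]
push_face [(array([573.1, -93.1,  48.2]), 0.59), (array([739.9, -63.8,   6.5]), 0.24)]
cam_pivot [(array([584.8, 134.8,  45.1]), 0.95)]
cam_post [(array([519.3, 124. ,  58.7]), 0.65)]
reservoir [(array([570.9, -94.4,  49.5]), 0.68), (array([576. , -35. ,  20.6]), 0.65)]
jug [(array([543.9, 294.8,   1. ]), 0.65), (array([710.4,  74.1,   0.9]), 0.3)]
rect ((580.5407104492188, 46.842498779296875), (344.8003234863281, 170.92103576660156), 86.63990783691406) 0.93
6.0417 0.3022592694387531 [-0.17093799  0.45061537 -0.02451935  1.82462087  0.01402298  0.86655053
 -1.77309252]
1.75 [-0.31  0.63 -0.04  2.16  0.07  0.35 -1.85]
1.38 [-0.39  0.63  0.01  2.15 -0.01  0.36 -2.17]
1.01 [-0.45  0.64  0.06  2.12 -0.09  0.38 -2.49]
0.64 [-0.58  0.67  0.24  2.08 -0.36  0.43 -2.61]
0.27 [-0.88  0.81  0.73  2.04 -0.92  0.65 -2.44]
-0.1 [ 0.24  0.97 -1.11  1.91  1.07  1.    1.62]
```

View pics/w1.png

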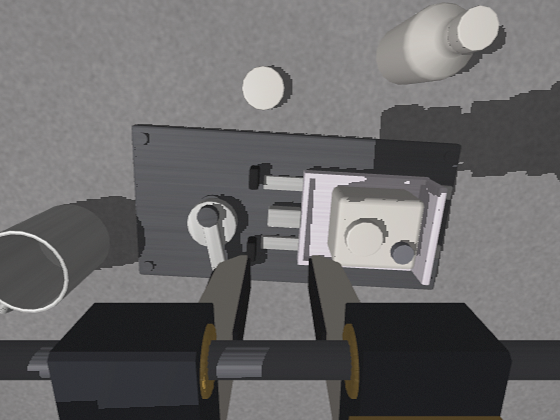

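The wrist view confirms the detections. The dock outline fits 345 x 171 mm at yaw 86.64°, the lever points image-down at (215,240), and the reservoir stands in the tray. The cam is at about 1.78 rad. The inward tool yaw runs into the joint 7 limit, so I'll cage the post loosely with the tool's x axis pointing outward.

```bash
cat >> h.py <<'E'
piv=np.array([584.5,133.6]); Y=1.512
def at(th,r=65,z=54):
    a=Y+th; return [*(piv+r*np.array([np.cos(a),np.sin(a)])),z], down(a)
E
python3 - <<'E'
from h import *
env.move_pose([560,100,200],down(1.6))
p,r=at(1.78,z=110); q=env.ik(p,r); print(np.round(q,2))
env.move_pose(p,r); print(np.round(env.current_joints(),2))
if q[6]<2.5 and q[6]>0:
    f=np.array(env.current_ft_force())
    hit=env.move_straight(at(1.78)[0],vel=60,force_limit=6); print(hit,env.current_eef_pos())
C=shot("top","t2"); sc=shot("scene","s2")
a=cv2.imread("pics/s2.png")[140:270,150:420]; cv2.imwrite("pics/s2c.png",cv2.resize(a,None,fx=2.8,fy=2.8))
print(env.current_time_s())
for th in np.linspace(1.75,-.1,6): q=env.ik(*at(th)); print(round(th,2),None if q is None else np.round(q,2))
E
```

```text
[ 0.2   0.65 -0.8   2.1   0.74  0.7   0.63]
[ 0.2   0.65 -0.8   2.1   0.74  0.7   0.63]
False [520.40641071 123.94531768  54.26787804]
9.4417
1.75 [ 0.13  0.72 -0.7   2.13  0.86  0.6   0.49]
1.38 [ 0.03  0.7  -0.61  2.12  0.77  0.56  0.17]
1.01 [-0.05  0.69 -0.53  2.09  0.68  0.54 -0.14]
0.64 [-0.13  0.69 -0.45  2.04  0.57  0.53 -0.41]
0.27 [-0.19  0.7  -0.36  1.99  0.46  0.53 -0.66]
-0.1 [-0.23  0.7  -0.27  1.94  0.34  0.54 -0.9 ]
```

View pics/s2c.png

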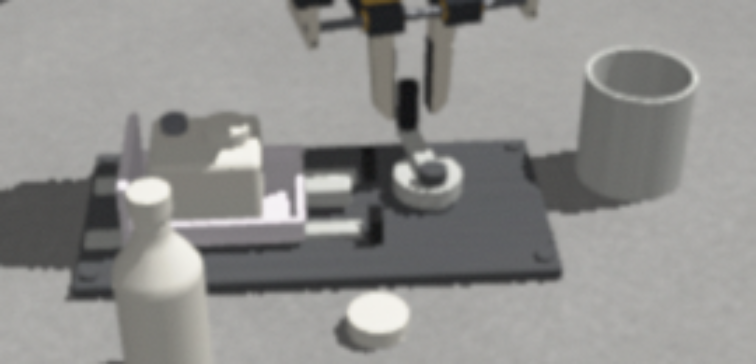

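The scene crop shows the post at (407,105) between the two fingers, at (382,90) and (437,90). Next I sweep it along the arc, watching the force.

```bash
python3 - <<'E'
from h import *
for th in np.linspace(1.78,0,16)[1:]:
    p,r=at(th); hit=env.move_straight(p,r,vel=60,force_limit=25)
    print(round(th,2),np.round(env.current_ft_force(),1),end=" ")
    if hit: print("HIT"); break
print(env.current_time_s(), env.current_eef_pos())
C=shot("wrist","w3"); C=shot("top"); print(spot("top",C,"cam_post"),spot("top",C,"cam_pivot"))
C=shot("scene","s3"); print(spot("scene",C,"cam_post"),spot("scene",C,"cam_pivot"))
a=cv2.imread("pics/s3.png")[140:270,150:420]; cv2.imwrite("pics/s3c.png",cv2.resize(a,None,fx=2.8,fy=2.8))
E
```

```text
1.66 [ 0.4 -0.4 -0.6] 1.54 [-0.1 -0.5  0.1] 1.42 [ 0.  -0.3  0.2] 1.31 [ 0.1 -0.  -0.3] 1.19 [ 0.2 -0.8  0.5] 1.07 [-0.2 -0.3 -0.6] 0.95 [-0.6  0.2  0.2] 0.83 [0.7 0.  0.1] 0.71 [ 0.1 -0.6 -0.7] 0.59 [-1.  -1.  -0.4] 0.47 [-0.3 -0.2 -0.6] 0.36 [-0.6 -0.9 -0. ] 0.24 [-0.3 -0.3 -0.1] 0.12 [ 0.1  0.2 -0.4] 0.0 [-0.1 -0.4 -0.7] 13.5667 [588.43773035 198.66009344  54.02719752]
[] [(array([583.2, 130.9,  45.3]), 0.72)]
[(array([580.7, 197.2,  62.6]), 0.98), (array([573.9, -93. ,  53.6]), 0.53)] [(array([583.7, 131.1,  43.2]), 0.91), (array([578.5, -35.1,  21.8]), 0.44)]
```

View pics/s3c.png

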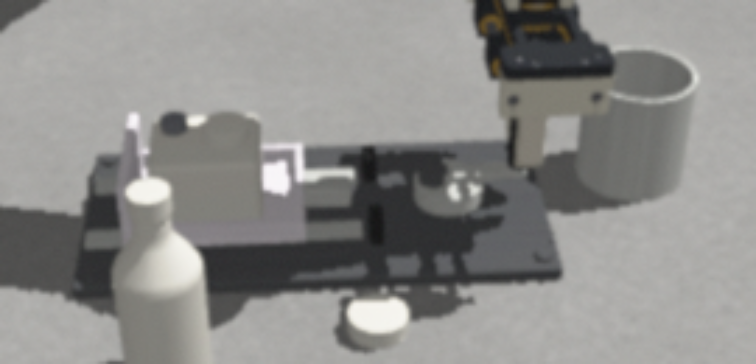

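The lever lags the gripper centre by the clearance, as expected. A light squeeze will centre the post on the fingers; then I release, retreat and check.

```bash
python3 - <<'E'
from h import *
env.command_gripper(0.0,8); print(env.current_width(),env.current_grasp_force(),np.round(env.current_ft_force(),1))
env.command_gripper(0.35)
p=np.array(env.current_eef_pos()); env.move_straight(p+[0,0,70],vel=120)
env.move_pose([540,40,240],down(1.6+0.0))
C=None
for n in ("wrist","top","scene"):
    C=shot(n,n+"4")
    for t in ("cam_post","cam_pivot","push_face","dock","reservoir"): print(n,t,spot(n,C,t))
print(env.current_time_s())
E
```

```text
0.18759444032069172 7.99996554851532 [-3.6  3.1  1.9]
wrist cam_post [(array([584.5, 196.4,  61.1]), 0.6)]
wrist cam_pivot [(array([584.8, 134.6,  43.6]), 0.74), (array([578.8, -31.5,  23.8]), 0.24)]
wrist push_face [(array([574.5, -90.5,  47.3]), 0.83)]
wrist dock [(array([581.8,  43.4,  -1.9]), 0.59)]
wrist reservoir [(array([576. , -35.5,  24.6]), 0.72)]
top cam_post [(array([585.5, 195. ,  59.5]), 0.93)]
top cam_pivot [(array([583.6, 134.1,  47.6]), 0.75), (array([587.7, 194.6,  57.1]), 0.59)]
top push_face []
top dock []
top reservoir []
scene cam_post [(array([584.7, 196.2,  60.3]), 0.76)]
scene cam_pivot [(array([582.4, 130. ,  47.7]), 0.82)]
scene push_face [(array([573.8, -94.1,  52.7]), 0.97)]
scene dock [(array([579.5,  45.1,  -3.3]), 0.88)]
scene reservoir [(array([575.1, -34.7,  21.5]), 0.75)]
17.2083
```

View pics/wrist4.png

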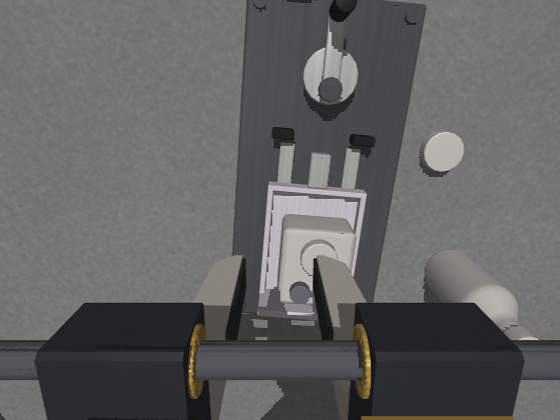

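The wrist view shows the lever pointing nearly straight forward: hub at (330,90), post at (344,5). The post is at the image edge, so I take one centred close-up to read the angle properly before pushing the carriage.

```bash
python3 - <<'E'
from h import *
env.move_pose([583,150,230],down(1.512))
C=shot("wrist","w5"); K,Rm,p=C; np.savez("c5.npz",K=K,R=Rm,p=p)
for t in ("cam_post","cam_pivot"): print(t,spot("wrist",C,t))
r=env.cut_out("wrist","dock")
if r:
    m=r[0]["region"].astype(np.uint8); cs,_=cv2.findContours(m,cv2.RETR_EXTERNAL,cv2.CHAIN_APPROX_NONE); q=max(cs,key=len)[:,0].astype(float)
    d=Rm@np.linalg.inv(K)@np.c_[q,np.ones(len(q))].T; P=(p[:2,None]+d[:2]*(12-p[2])/d[2]).T
    ed=(P-[582,43])@np.array([-np.sin(1.512),np.cos(1.512)]); fw=(P-[582,43])@np.array([np.cos(1.512),np.sin(1.512)])
    for s in (1,-1):
        k=(abs(ed*s-85)<6)&(fw>20)&(fw<160); 
        if k.sum()>10: print("edge",s,np.polyfit(fw[k],ed[k],1),k.sum())
a=cv2.imread("pics/w5.png"); cv2.imwrite("pics/w5c.png",cv2.resize(a[0:300,150:430],None,fx=2,fy=2,interpolation=cv2.INTER_CUBIC)); print(env.current_time_s())
E
```

```text
cam_post []
cam_pivot [(array([585.3, 135.6,  42.5]), 0.92)]
edge 1 [-1.02999977e-03  8.74083101e+01] 129
edge -1 [ 1.12392916e-03 -8.04872383e+01] 128
17.95
```

View pics/w5c.png

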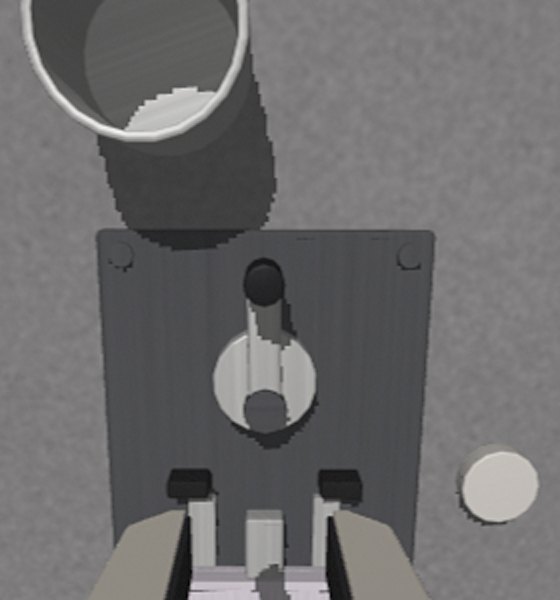

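The close-up is aligned with the dock, and both plate edges confirm the yaw to 0.001 rad. The hub at crop (265,410), disc (264,380) and post (264,283) are in line, so the lever is within about 0.015 rad of straight forward. Next is pushing the carriage.

```bash
python3 - <<'E'
from h import *
env.command_gripper(0.0,20)
u=np.array([np.cos(Y),np.sin(Y)]); o=np.array([583.9,133.5])-90*u
P=lambda f,z:[*(o+f*u),z]
env.move_pose(P(-185,150),down(Y))
print(env.move_straight(P(-185,43),vel=100,force_limit=10))
print(env.move_straight(P(-162,43),vel=60,force_limit=10),np.round(env.current_ft_force(),1))
hit=env.move_straight(P(-82,43),vel=30,force_limit=20)
e=np.array(env.current_eef_pos()); print(hit,(e[:2]-o)@u,np.round(env.current_ft_force(),1),env.current_time_s())
C=shot("scene","s6"); print(spot("scene",C,"push_face"),spot("scene",C,"reservoir"),spot("scene",C,"cam_post"))
a=cv2.imread("pics/s6.png")[140:270,150:420]; cv2.imwrite("pics/s6c.png",cv2.resize(a,None,fx=2.8,fy=2.8))
E
```

```text
False
False [-0.1 -0.2 -0.1]
True -100.57542149088104 [-0.4 -0.1  0.4] 23.4583
[(array([576.6, -45.6,  51.2]), 0.86)] [(array([577.6,  11.2,  16.8]), 0.82)] [(array([583.9, 196.3,  59.7]), 0.96)]
```

View pics/s6c.png

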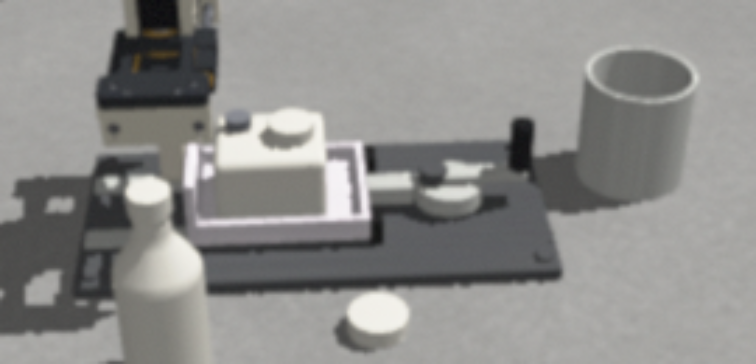

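The carriage looks to be at the bumpers, with its front rim at crop (370,195) meeting them. The force has relaxed to zero, so I push once more, slowly, to confirm the hard stop before backing off.

```bash
python3 - <<'E'
from h import *
u=np.array([np.cos(Y),np.sin(Y)]); o=np.array([583.9,133.5])-90*u
P=lambda f,z:[*(o+f*u),z]
f=lambda:round(float((np.array(env.current_eef_pos())[:2]-o)@u),2)
for lim in (15,30):
    hit=env.move_straight(P(-88,43),vel=12,force_limit=lim); a=f(); env.dwell(.2); print(hit,a,f(),np.round(env.current_ft_force(),1))
env.move_straight(P(-150,43),vel=80)
env.move_straight(P(-150,240),vel=150)
env.move_pose(P(-20,250)[:2]+[250],down(Y))
C=shot("wrist","w7")
for t in ("cam_post","cam_pivot","push_face","reservoir"): print(t,spot("wrist",C,t))
print(env.current_time_s())
E
```

```text
True -100.75 -100.73 [-0.1 -0.8  0.6]
True -101.06 -101.03 [ 0.5 -2.1  1.5]
cam_post []
cam_pivot [(array([584.1, 136.1,  41.6]), 0.75)]
push_face [(array([574.8, -46.2,  52.3]), 0.89)]
reservoir [(array([576.4,  13. ,  24.6]), 0.81), (array([576.6, -48.6,  50.6]), 0.23)]
28.4833
```

View pics/w7.png

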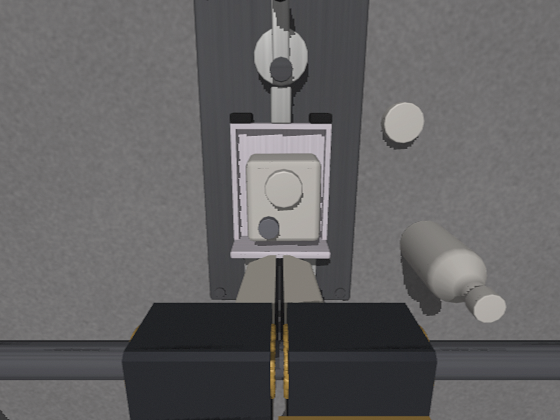

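The lever points straight forward, and the front rim at row 125 meets the bumpers at rows 113–123. The reservoir stands in the tray. Repeated hard pushes may have let the rubber rebound a few tenths of a millimetre, so I finish with one gentle push and a slow retreat, then check.

```bash
python3 - <<'E'
from h import *
u=np.array([np.cos(Y),np.sin(Y)]); o=np.array([583.9,133.5])-90*u
P=lambda f,z:[*(o+f*u),z]
f=lambda:round(float((np.array(env.current_eef_pos())[:2]-o)@u),2)
env.move_pose(P(-150,150),down(Y))
env.move_straight(P(-150,43),vel=100,force_limit=10)
env.move_straight(P(-108,43),vel=60,force_limit=8); print(f())
for lim in (8,8):
    hit=env.move_straight(P(-97,43),vel=6,force_limit=lim); a=f(); env.dwell(.2); print(hit,a,f(),np.round(env.current_ft_force(),1))
env.move_straight(P(f()-3,43),vel=10)
env.move_straight(P(-150,43),vel=80)
env.move_straight(P(-150,220),vel=150)
C=shot("wrist","w8"); K,Rm,p=C
for t in ("push_face","reservoir","cam_pivot","cam_post"): print(t,spot("wrist",C,t))
C=shot("scene"); print(spot("scene",C,"push_face"),spot("scene",C,"cam_post"))
print(env.current_time_s())
E
```

```text
-108.28
True -100.54 -100.61 [-0.5 -0.3  0.4]
True -100.6 -100.63 [0.4 0.4 1.1]
push_face [(array([578.5, -46.6,  51.9]), 0.92)]
reservoir [(array([582.4,  11.4,  26. ]), 0.59)]
cam_pivot []
cam_post []
[(array([575.9, -49.2,  51.1]), 0.8)] [(array([583.2, 196.8,  60.3]), 0.85), (array([581.8,  42.2,  -2.4]), 0.7)]
36.45
```

```bash
python3 -c "
from h import *
print(env.sign_off())"
```

```text
the job is handed in; nothing more can be done
None
```

The job is handed in: I turned the cam lever to straight forward (within about 0.015 rad), then pushed the carriage home to a repeatable stop at the bumpers; the reservoir still stands in the tray, nothing else was touched, and the last clock reading was 36.5 s.

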